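Load the kiln tray with the three beakers, leave the mugs

TASK

Load the wooden ware tray for the kiln: gather the three handleless beakers and stand each one upright inside the round setter dish of its size, the largest beaker in the largest dish, the middle one in the middle-sized dish and the smallest in the smallest, down on the dish floor within the rim. The ware is brittle, so set it down rather than dropping it, and leave the two mugs with handles standing where they are.

Things in the scene. Friction and masses are not known exactly. Their poses are not given: they have to be found in the camera images.
- beaker_large_center (a point): The large beaker: off-white bisque, straight-sided open round cup WITHOUT a handle, 60 mm outside diameter, 80 mm tall, wall 4 mm, floor 6 mm thick, standing upright on the bench. Point on its axis, half-way up (40 mm above its foot); z along the axis, upwards.
- beaker_medium_center (a point): The medium beaker: off-white bisque, straight-sided open round cup WITHOUT a handle, 48 mm outside diameter, 66 mm tall, wall 4 mm, floor 6 mm thick, standing upright on the bench. Point on its axis, half-way up (33 mm above its foot); z along the axis, upwards.
- beaker_small_center (a point): The small beaker: off-white bisque, straight-sided open round cup WITHOUT a handle, 36 mm outside diameter, 52 mm tall, wall 4 mm, floor 6 mm thick, standing upright on the bench. Point on its axis, half-way up (26 mm above its foot); z along the axis, upwards.
- mug_big_center (a point): The larger mug, a look-alike that stays: same off-white bisque round cup but WITH a loop handle, 56 mm outside diameter, 74 mm tall, the handle standing out 25 mm from the wall towards the mug's own +y. Standing upright on the bench. Point on its axis, half-way up; z up.
- mug_little_center (a point): The smaller mug, a look-alike that stays: same off-white bisque round cup but WITH a loop handle, 42 mm outside diameter, 58 mm tall, the handle standing out 25 mm from the wall towards the mug's own +y. Standing upright on the bench. Point on its axis, half-way up; z up.
- dish_large_floor (a point): The large setter dish: pale grey-white shallow round dish fixed in the tray, 88 mm outside and 80 mm inside diameter, a rim 4 mm thick standing 5 mm above its inner floor. Point at the centre of the inner floor (13 mm above the bench); z up. The dish for the 60 mm beaker.
- dish_medium_floor (a point): The medium setter dish: pale grey-white shallow round dish fixed in the tray, 76 mm outside and 68 mm inside diameter, a rim 4 mm thick standing 5 mm above its inner floor. Point at the centre of the inner floor (13 mm above the bench); z up. The dish for the 48 mm beaker.
- dish_small_floor (a point): The small setter dish: pale grey-white shallow round dish fixed in the tray, 64 mm outside and 56 mm inside diameter, a rim 4 mm thick standing 5 mm above its inner floor. Point at the centre of the inner floor (13 mm above the bench); z up. The dish for the 36 mm beaker.
- tray: Fixed shallow open wooden ware tray, 150 mm (its x) by 370 mm (its y), 26 mm high, walls and floor 8 mm thick; the three dishes stand in a row along its y, 115 mm apart, the middle one at the tray's centre, in an order that differs from start to start. Origin at the centre of its underside, on the bench; z up.
Not all that is in view belongs to the job. What is shaped like the part that bears beaker_large_center but black or green is not meant.

How it is judged:
At the end, for the whole second after the job is handed in: Each beaker stands upright (within 0.08 rad), at rest, on the floor of the dish of its own size (height within 3 to 4 mm), its axis within 12 mm of the dish's centre; both mugs stand upright within 25 mm of where they began (horizontal distance between beaker_large_center and dish_large_floor below 0.012 m and z of beaker_large_center in the frame of dish_large_floor between 0.036 and 0.043 m and angle between each of beaker_large_center, beaker_medium_center, beaker_small_center's own z axis and vertical below 0.08 rad and linear speed of each of beaker_large, beaker_medium, beaker_small, mug_big, mug_little below 0.02 m/s and angular speed of each of beaker_large, beaker_medium, beaker_small below 0.2 rad/s and horizontal distance between beaker_medium_center and dish_medium_floor below 0.012 m and z of beaker_medium_center in the frame of dish_medium_floor between 0.029 and 0.036 m and horizontal distance between beaker_small_center and dish_small_floor below 0.012 m and z of beaker_small_center in the frame of dish_small_floor between 0.022 and 0.029 m and distance of each of mug_big_center, mug_little_center from where it was at the start of the episode below 0.025 m and angle between each of mug_big_center, mug_little_center's own z axis and vertical below 0.1 rad); the robot touches nothing.
It fails at once if the large beaker is dropped into its dish (falling free there faster than 0.7 m/s, a drop of some 25 mm) (linear speed of beaker_large above 0.7 m/s and contact force between the fingers and beaker_large below 0.05 N and horizontal distance between beaker_large_center and dish_large_floor below 0.05 m).
It fails at once if the medium beaker is dropped into its dish (falling free there faster than 0.7 m/s, a drop of some 25 mm) (linear speed of beaker_medium above 0.7 m/s and contact force between the fingers and beaker_medium below 0.05 N and horizontal distance between beaker_medium_center and dish_medium_floor below 0.05 m).
It fails at once if the small beaker is dropped into its dish (falling free there faster than 0.7 m/s, a drop of some 25 mm) (linear speed of beaker_small above 0.7 m/s and contact force between the fingers and beaker_small below 0.05 N and horizontal distance between beaker_small_center and dish_small_floor below 0.05 m).
It fails at once if the big mug is moved more than 25 mm or tipped (distance of mug_big_center from where it was at the start of the episode above 0.025 m or angle between mug_big_center's own z axis and vertical above 0.35 rad).
It fails at once if the little mug is moved more than 25 mm or tipped (distance of mug_little_center from where it was at the start of the episode above 0.025 m or angle between mug_little_center's own z axis and vertical above 0.35 rad).
It also fails if it takes over 90 s, if anything falls off the work surface, if the arm or the gripper's body presses on something with over 40 N, if the wrist force passes 120 N, or if a joint passes its speed limit or range.

ROBOT

A 7-joint arm with a two-finger parallel gripper is mounted at the origin on the work surface. World frame = base frame: x ahead of the robot, y to its left, z up, the work surface at z = 0. Lengths are in m, angles in rad, forces in N, time in s.
With the tool pointing down it reaches from about 0.375 to 0.925 m from the base axis. Payload 3.1 kg.
Tool frame: the origin (TCP) lies midway between the tips of the shut fingers; the grasp point (between the pads) lies 19 mm behind it (hold_point_z is the distance from the TCP to the grasp point, in m); z points along the fingers, y is the line along which they close (so a half turn about z gives the same grasp; the last joint's range is limited). The gripper opens to 85 mm and grips with 20 to 120 N. Pads are 22 mm wide; open, the fingers measure 114 mm over their backs; the gripper's body (76 mm by 85 mm) begins 54 mm behind the grasp point. The pads swing forward as they close: fully open they stand 13 mm farther back than shut.
Start: joints at [-1.426, 0.383, 0.044, 1.598, -0.018, 1.161, -0.05], TCP at [0.156, 0.631, 0.231] pointing down, gripper open.
Joint ranges: [-2.61, 2.61], [-0.41, 2.15], [-1.48, 1.57], [0, 2.5], [-1.57, 4.71], [0.05, 1.97], [-2.85, 2.85]. Speed limits (rad/s): [2.79, 2.79, 3.14, 3.14, 3.14, 3.14, 3.14].

INTERFACE

Orientations are given as [roll, pitch, yaw] about the fixed x, y, z axes, in that order (R = Rz(yaw) Ry(pitch) Rx(roll)).
In Python, from rig import sense, read_camera, job_done, hold_point_z gives the robot as it stands.
- The arm moves only by the tool step_arm, never from a script. Its argument "commands" is a list of rows, each a list of 2 entries, a list of its own where there are three numbers: the shift along the tool's x, y, z in mm, then the turn, a rotation vector about the tool's x, y, z in rad. In form: [[[dx, dy, dz], [wx, wy, wz]], ...]. A call has 1 to 20 rows; each row shifts and turns the commanded pose from where the row before left it, along the tool's axes as they then stand; what a row does not reach is not made up. A row lasts 1/8 s, in which the tool goes at most 62.5 mm and 10.7 degrees, less where a joint would pass 70% of its speed; a pose out of reach is approached as far as the arm can. A call is refused whole if a number of a shift passes 62.5 or a number of a turn 0.188, either way. A call with a gripper value outside its range is refused whole. "jaw" is the gripper's target within -1 to 1 (fully open at 1, half-way at 0, shut at -1), set as the call begins (left out, the last holds). The fingers move at their own pace and stop on an object; "force" is the grip in N (left out, the last holds). Time passes only in rows, so rows that do not move let the fingers close. It gives the time, the measured TCP pose, the force, the opening and the grip force at its end, in the units of the state.
- sense(): the state, without advancing time (a new reading comes with each control period).
- read_camera(name): name is "side" or "top" or "wrist"; returns a dict with "frame" (400x640x3 uint8, red, green, blue), "z_map" (400x640 float32, m along the optical axis (not along the pixel's ray), 0 where there is no reading), "fovy" (degrees; the focal length in pixels is half the picture's height over the tangent of half this angle, whatever the lens; pixels are square), "cx", "cy" (the principal point, pixels), "extrinsics" (4x4, takes a point from camera to world coordinates). Camera axes: x right, y down, z forward; pixel columns grow to the right and rows downward; lengths in m; the calibration is good to about 2 mm. A picture is of the moment at which its call begins.
- job_done(): hands the job in; it is judged then, once.
The state is a dict: "t": time; "joints": joint angles; "joint_velocities": joint speeds; "effort": joint torques, N m; "tool_pos": TCP position; "eef_rot": TCP orientation; "contact_force": force on the tool from outside, world axes, zero at the start; "wrist_torque": the same for the moment, N m; "grip_width": finger opening in m; "finger_force": force on a finger pad.
Only numpy, scipy, OpenCV 4.12 (cv2) and the standard library are available. Lean on these libraries where they do the work, as an engineer would, in place of code of your own. Each camera call takes 0.05 s, during which the arm holds its last target. There are 200 camera calls.

## Working session

There is one attempt and no reset: what is moved stays moved. The work goes in short steps, Python scripts to look and compute and a tool call to move; the robot and the scene stay as the last step left them, time stands still between calls to the robot, and variables do not carry over. Pictures are saved under pics/ and viewed, at most 14 in all, crops included, and the job is handed in when it is done.

Besides the shell and the picture viewer there is one more tool, called after "Emit:" in YAML: its name, and indented under it one key for each argument. step_arm: Moves the arm, as the interface text tells. Its arguments: {"type":"object","properties":{"commands":{"type":"array","items":{"type":"array"}},"jaw":{"type":"number"},"force":{"type":"number"}},"required":["commands"]}

```bash
mkdir -p pics
python3 - <<'E'
from rig import *
import cv2,numpy as np
print(sense(),hold_point_z)
for n in ("top","side"):
    c=read_camera(n); print(n,c["fovy"],c["cx"],c["cy"],c["extrinsics"].round(3).tolist() if hasattr(c["extrinsics"],"round") else c["extrinsics"])
    cv2.imwrite(f"pics/{n}0.png",c["frame"][:,:,::-1]); np.savez(f"{n}0.npz",**c)
E
```

```text
{'t': 0.0, 'joints': array([-1.42582956,  0.38383822,  0.04381711,  1.59959075, -0.01792523,
        1.1611759 , -0.04988278]), 'joint_velocities': array([-1.65365591e-04, -8.49459675e-04, -1.08087845e-03, -4.24872680e-05,
       -4.01268177e-04, -1.19013577e-03,  8.09242630e-04]), 'effort': array([-1.03212104e-03, -4.33458781e+01,  1.02393195e+00, -2.49520218e+01,
        1.05218397e-02,  1.13986121e-02,  7.57497276e-06]), 'tool_pos': array([0.15601445, 0.63002636, 0.22987702]), 'eef_rot': array([-3.13897490e+00,  1.11465080e-04,  2.89892829e+00]), 'contact_force': array([ 0.75795438, -0.11859855,  0.22523411]), 'wrist_torque': array([0.00462013, 0.04485488, 0.00392351]), 'finger_force': 0.0, 'grip_width': 0.08539319621353889} 0.0187
top 50.485475625692786 312.6288332451638 202.2096892798711 [[0.095, -0.975, 0.201, 0.288], [-0.995, -0.093, 0.018, -0.062], [0.002, -0.202, -0.979, 1.314], [0.0, 0.0, 0.0, 1.0]]
side 47.26198750371355 316.488688836338 202.92306309239396 [[-0.99, -0.115, 0.08, 0.444], [-0.139, 0.731, -0.669, 0.857], [0.019, -0.673, -0.739, 1.055], [0.0, 0.0, 0.0, 1.0]]
```

View pics/top0.png

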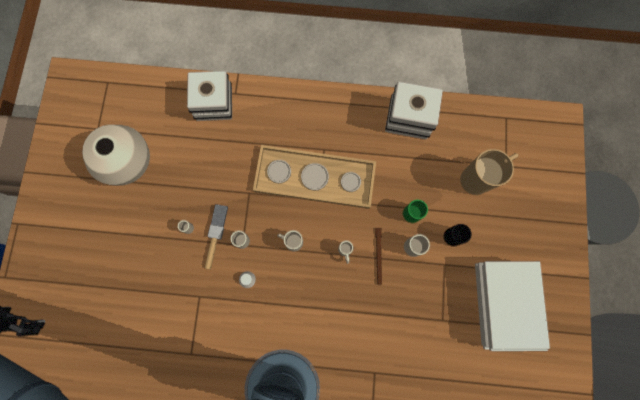

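View pics/side0.png

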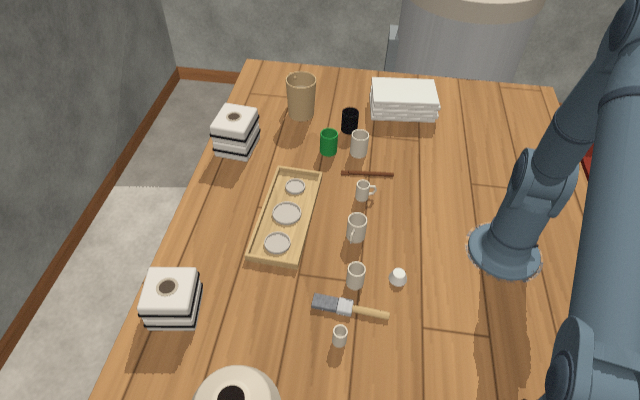

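Top view: candidates in the row are (184,226), (239,240) and (419,245), which are handleless and off-white. The mugs with handles are at (293,240) and (346,248). The distractors are the green cup (416,211), the black cup (457,235) and a white lump (247,280). The dishes are at (278,171), (314,177) and (350,182). Next I measure these and enlarge one crop.

```bash
cat > h.py <<'E'
import numpy as np, cv2
def f(c): return 200/np.tan(np.radians(float(c["fovy"]))/2)
def world(c):
    v,u=np.mgrid[0:400,0:640]; z=c["z_map"]; k=f(c)
    P=np.stack([(u-c["cx"])/k*z,(v-c["cy"])/k*z,z],-1)
    E=np.array(c["extrinsics"]); W=P@E[:3,:3].T+E[:3,3]; W[z==0]=np.nan; return W
def ray(c,u,v,h):
    E=np.array(c["extrinsics"]);k=f(c)
    d=E[:3,:3]@[(u-c["cx"])/k,(v-c["cy"])/k,1]; o=E[:3,3]
    return (o+d*(h-o[2])/d[2])[:2]
E
python3 - <<'E'
from h import *
for n,pts in (("top",dict(S=(184,226),M=(239,240),mugB=(293,240),mugL=(346,248),L=(419,245),green=(416,211),lump=(247,280),d1=(278,171),d2=(314,177),d3=(350,182))),):
    c=np.load(n+"0.npz"); W=world(c); hsv=cv2.cvtColor(c["frame"],cv2.COLOR_RGB2HSV)
    for k,(u,v) in pts.items():
        s=np.zeros((400,640),bool); s[v-17:v+18,u-17:u+18]=1
        m=s&(hsv[...,1]<(80 if k!="green" else 256))
        if k=="green": m&=hsv[...,1]>120
        nl,lab,st,ce=cv2.connectedComponentsWithStats(m.astype(np.uint8))
        i=1+np.argmax(st[1:,4]); m=lab==i
        p=W[m]; p=p[~np.isnan(p[:,0])]; zt=np.percentile(p[:,2],97)
        vv,uu=np.nonzero(m); (x,y),(w,h),a=cv2.minAreaRect(np.c_[uu,vv].astype(np.float32))
        q=p[p[:,2]>zt-.008]
        cen,r=cv2.minEnclosingCircle(q[:,:2].astype(np.float32))
        print(k,"ztop %.3f"%zt,"circle",np.round(cen,3),"diam %.3f"%(2*r),"n",len(q),"px",ce[i].round(1),"rayctr",ray(c,*ce[i],zt).round(3))
im=np.load("top0.npz")["frame"][135:300,160:480,::-1]
cv2.imwrite("pics/crop.png",cv2.resize(im,(800,412),interpolation=cv2.INTER_CUBIC))
E
```

```text
S ztop 0.053 circle [0.439 0.342] diam 0.036 n 52 px [185.  226.4] rayctr [0.437 0.335]
M ztop 0.067 circle [0.415 0.169] diam 0.048 n 69 px [239.4 239.1] rayctr [0.413 0.165]
mugB ztop 0.075 circle [0.426 0.008] diam 0.056 n 79 px [292.2 239.9] rayctr [0.425 0.009]
mugL ztop 0.060 circle [ 0.416 -0.15 ] diam 0.049 n 58 px [345.6 249. ] rayctr [ 0.415 -0.15 ]
L ztop 0.082 circle [ 0.446 -0.36 ] diam 0.060 n 92 px [416.8 244.9] rayctr [ 0.444 -0.353]
green ztop 0.079 circle [ 0.55  -0.351] diam 0.060 n 100 px [416. 211.] rayctr [ 0.545 -0.347]
lump ztop 0.031 circle [0.3   0.137] diam 0.037 n 115 px [246.9 279.3] rayctr [0.3   0.134]
d1 ztop 0.019 circle [0.645 0.078] diam 0.076 n 301 px [278.6 171. ] rayctr [0.644 0.078]
d2 ztop 0.020 circle [ 0.639 -0.037] diam 0.089 n 349 px [314.4 176.2] rayctr [ 0.638 -0.037]
d3 ztop 0.020 circle [ 0.633 -0.152] diam 0.065 n 214 px [350.5 181.4] rayctr [ 0.632 -0.151]
```

View pics/crop.png

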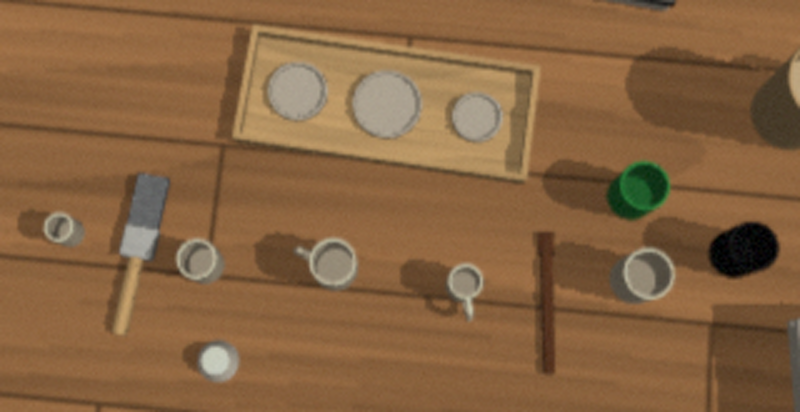

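All sizes and heights match the description:

| Beaker | Position (x, y) | Dish | Position (x, y) |
|---|---|---|---|
| Small, 36 mm | (.439, .342) | 64 mm | (.633, -.152) |
| Medium, 48 mm | (.415, .169) | 76 mm | (.645, .078) |
| Large, 60 mm | (.446, -.360) | 88 mm | (.639, -.037) |

The crop confirms these three have no handles. The green and black cups are not meant. I start with the small beaker: turn the tool to yaw 2.23, then go above it.

```bash
cat > plan.py <<'E'
import sys,numpy as np
from rig import sense
from scipy.spatial.transform import Rotation as R
a=[float(x) for x in sys.argv[1:]]
s=sense(); r=s["eef_rot"]
w=r[2]-a[3]
R1=R.from_euler("xyz",[np.pi,0,a[3]])
turn=(R.from_euler("xyz",r).inv()*R1).as_rotvec()
d=np.array(a[:3])-s["tool_pos"]
print("t",s["t"],"pos",s["tool_pos"].round(4),"rpy",r.round(3),"grip",round(s["grip_width"],4),s["finger_force"],"F",s["contact_force"].round(2))
print("turn first",turn.round(3),"then shift mm",(R1.inv().apply(d)*1000).round(1))
E
python3 plan.py 0.439 0.342 0.12 2.23
```

```text
t 0.1 pos [0.156  0.6301 0.23  ] rpy [-3.139  0.     2.899] grip 0.0855 0.0 F [-0.05 -0.28 -0.67]
turn first [-0.002  0.001  0.669] then shift mm [-401.    47.2  110. ]
```

Emit:
step_arm:
  commands:
    - [[0,0,0],[0,0,0.167]]
    - [[0,0,0],[0,0,0.167]]
    - [[0,0,0],[0,0,0.167]]
    - [[0,0,0],[0,0,0.167]]
    - [[-40,4.7,11],[0,0,0]]
    - [[-40,4.7,11],[0,0,0]]
    - [[-40,4.7,11],[0,0,0]]
    - [[-40,4.7,11],[0,0,0]]
    - [[-40,4.7,11],[0,0,0]]
    - [[-40,4.7,11],[0,0,0]]
    - [[-40,4.7,11],[0,0,0]]
    - [[-40,4.7,11],[0,0,0]]
    - [[-40,4.7,11],[0,0,0]]
    - [[-40,4.7,11],[0,0,0]]
    - [[0,0,0],[0,0,0]]
    - [[0,0,0],[0,0,0]]
  jaw: 1
  force: 25

```text
t: 2.1
tool_pos: [0.438, 0.3441, 0.1209]
eef_rot: [-3.141, -0.001, 2.231]
contact_force: [-0.2, 0.4, -0.6]
grip_width: 0.0854
finger_force: 0.0
```

```bash
python3 plan.py 0.439 0.342 0.018 2.23; python3 -c "
from rig import *;import cv2
c=read_camera('wrist');cv2.imwrite('pics/w1.png',c['frame'][:,:,::-1])"
```

```text
t 2.1 pos [0.438  0.3441 0.1209] rpy [-3.141e+00 -1.000e-03  2.231e+00] grip 0.0854 0.0 F [-0.24  0.41 -0.6 ]
turn first [-0.001 -0.001  0.001] then shift mm [ -2.3  -0.5 102.9]
```

View pics/w1.png

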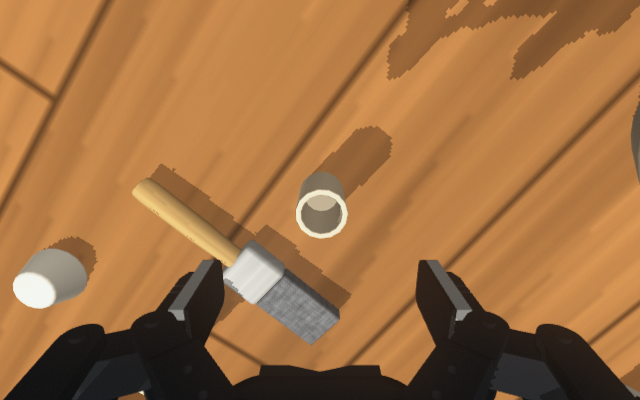

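The wrist view shows the small beaker's rim at (322,213), centred between the fingers. The brush ferrule is near (255,270), so I check its clearance from the left finger.

Run:
```python
from rig import *
from h import *
c=read_camera('wrist'); W=world(c)
s=sense(); y=s["eef_rot"][2]; ax=np.array([np.cos(y),np.sin(y)]); ay=np.array([np.sin(y),-np.cos(y)])
for u,v in ((322,213),(255,270),(275,245),(200,222),(230,300),(310,310),(345,300)):
    p=W[v,u]; d=p[:2]-[.439,.342]; print((u,v),p.round(3),"tool xy mm",(d@ax*1e3).round(),(d@ay*1e3).round())
print(ray(c,321.5,213.5,.052))
```

```text
(322, 213) [0.451 0.333 0.009] tool xy mm -14.0 4.0
(255, 270) [0.435 0.263 0.02 ] tool xy mm -60.0 -52.0
(275, 245) [ 0.439  0.282 -0.   ] tool xy mm -47.0 -37.0
(200, 222) [0.377 0.268 0.013] tool xy mm -20.0 -95.0
(230, 300) [0.438 0.212 0.   ] tool xy mm -103.0 -81.0
(310, 310) [0.496 0.259 0.018] tool xy mm -100.0 -7.0
(345, 300) [ 0.523  0.276 -0.001] tool xy mm -104.0 25.0
[0.4404868  0.34504745]
```

The brush is 47 mm or more off to the side, so it is clear. Descend and grip.

Emit:
step_arm:
  commands:
    - [[0,0,26],[0,0,0]]
    - [[0,0,26],[0,0,0]]
    - [[0,0,26],[0,0,0]]
    - [[-1,0,16],[0,0,0]]
    - [[0,0,8],[0,0,0]]
    - [[0,0,0],[0,0,0]]
    - [[0,0,0],[0,0,0]]

```text
t: 3.08
tool_pos: [0.44, 0.3437, 0.0202]
eef_rot: [3.14, -0.0, 2.231]
contact_force: [-0.2, -0.4, 0.2]
grip_width: 0.0854
finger_force: 0.0
```

Emit:
step_arm:
  commands:
    - [[0,0,0],[0,0,0]]
    - [[0,0,0],[0,0,0]]
    - [[0,0,0],[0,0,0]]
    - [[0,0,0],[0,0,0]]
    - [[0,0,0],[0,0,0]]
    - [[0,0,0],[0,0,0]]
    - [[0,0,0],[0,0,0]]
    - [[0,0,0],[0,0,0]]
  jaw: -1
  force: 25

```text
t: 4.08
tool_pos: [0.4395, 0.3432, 0.0197]
eef_rot: [3.141, -0.0, 2.231]
contact_force: [-0.7, 0.2, 5.7]
grip_width: 0.0356
finger_force: 25.2
```

Held at 35.6 mm. Lift.

Emit:
step_arm:
  commands:
    - [[0,0,-10],[0,0,0]]
    - [[0,0,-25],[0,0,0]]
    - [[0,0,-30],[0,0,0]]
    - [[0,0,-30],[0,0,0]]
    - [[0,0,-25],[0,0,0]]
    - [[0,0,0],[0,0,0.178]]
    - [[0,0,0],[0,0,0.178]]
    - [[0,0,0],[0,0,0.178]]
    - [[0,0,0],[0,0,0.178]]
    - [[0,0,0],[0,0,0]]

```text
t: 5.32
tool_pos: [0.4388, 0.3427, 0.139]
eef_rot: [-3.141, 0.001, 1.521]
contact_force: [0.3, 0.5, -1.1]
grip_width: 0.0356
finger_force: 25.2
```

```bash
python3 plan.py 0.633 -0.152 0.140 1.52
```

```text
t 5.325 pos [0.4388 0.3427 0.139 ] rpy [-3.141e+00  1.000e-03  1.521e+00] grip 0.0356 25.18118044361472 F [ 0.28  0.48 -1.06]
turn first [-0.     0.001  0.001] then shift mm [-484.2  219.    -1. ]
```

Emit:
step_arm:
  commands:
    - [[-20,9,0],[0,0,0]]
    - [[-30,14,0],[0,0,0]]
    - [[-34,15,0],[0,0,0]]
    - [[-34,15,0],[0,0,0]]
    - [[-34,15,0],[0,0,0]]
    - [[-34,15,0],[0,0,0]]
    - [[-34,15,0],[0,0,0]]
    - [[-34,16,0],[0,0,0]]
    - [[-34,16,0],[0,0,0]]
    - [[-34,16,0],[0,0,0]]
    - [[-34,16,0],[0,0,0]]
    - [[-34,16,0],[0,0,0]]
    - [[-34,16,0],[0,0,0]]
    - [[-34,14,0],[0,0,0]]
    - [[-20,10,0],[0,0,0]]
    - [[-6,2,0],[0,0,0]]
    - [[0,0,0],[0,0,0]]
    - [[0,0,0],[0,0,0]]

```text
t: 7.58
tool_pos: [0.6335, -0.1502, 0.139]
eef_rot: [-3.141, -0.001, 1.521]
contact_force: [0.7, -0.4, -0.5]
grip_width: 0.0358
finger_force: 25.2
```

```bash
python3 plan.py 0.633 -0.152 0.033 1.52; python3 -c "
from rig import *;import cv2
c=read_camera('wrist');cv2.imwrite('pics/w2.png',c['frame'][:,:,::-1])"
```

```text
t 7.575 pos [ 0.6335 -0.1502  0.139 ] rpy [-3.141e+00 -1.000e-03  1.521e+00] grip 0.0358 25.188928171992302 F [ 0.7  -0.37 -0.49]
turn first [-0.001 -0.001  0.001] then shift mm [ -1.9  -0.4 106. ]
```

View pics/w2.png

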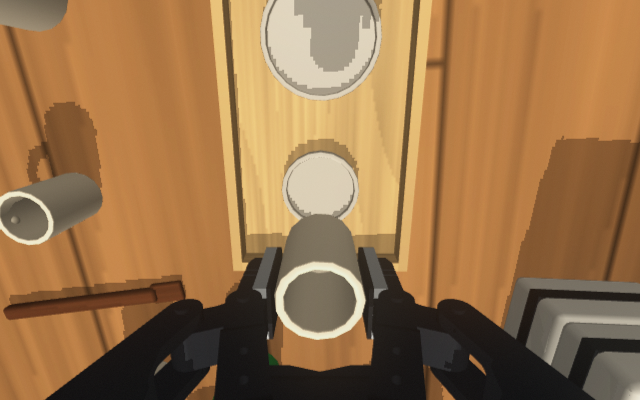

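The beaker hangs upright with its rim at (320,300). The small dish is visible at (320,187), so I cross-check its position from this view.

Run:
```python
from rig import *
from h import *
c=read_camera('wrist'); print(ray(c,320,187,.018), ray(c,320,300,.018+.106+.048), ray(c,321,40,.018))
```

```text
[ 0.63567715 -0.14688544] [ 0.63541423 -0.14785945] [ 0.6418281  -0.03719074]
```

Emit:
step_arm:
  commands:
    - [[0,0,20],[0,0,0]]
    - [[0,0,30],[0,0,0]]
    - [[0,0,25],[0,0,0]]
    - [[0,0,15],[0,0,0]]
    - [[0,0,8],[0,0,0]]
    - [[0,0,4],[0,0,0]]
    - [[0,0,2],[0,0,0]]
    - [[0,0,0],[0,0,0]]
    - [[0,0,0],[0,0,0]]

```text
t: 8.8
tool_pos: [0.6343, -0.1519, 0.0359]
eef_rot: [3.14, 0.0, 1.519]
contact_force: [0.5, -0.4, -0.7]
grip_width: 0.0358
finger_force: 25.2
```

Emit:
step_arm:
  commands:
    - [[0,0,2],[0,0,0]]
    - [[0,0,1],[0,0,0]]
    - [[0,0,0],[0,0,0]]
    - [[0,0,0],[0,0,0]]

```text
t: 9.3
tool_pos: [0.634, -0.1518, 0.0328]
eef_rot: [3.141, -0.0, 1.519]
contact_force: [-1.4, -0.0, 4.7]
grip_width: 0.0354
finger_force: 25.6
```

Contact of about 5 N, so it is seated. Open, then rise.

Emit:
step_arm:
  commands:
    - [[0,0,0],[0,0,0]]
    - [[0,0,0],[0,0,0]]
    - [[0,0,0],[0,0,0]]
    - [[0,0,0],[0,0,0]]
    - [[0,0,0],[0,0,0]]
    - [[0,0,0],[0,0,0]]
    - [[0,0,-10],[0,0,0]]
    - [[0,0,-30],[0,0,0]]
    - [[0,0,-40],[0,0,0]]
    - [[0,0,-40],[0,0,0]]
    - [[0,0,0],[0,0,0]]
  jaw: 1

```text
t: 10.68
tool_pos: [0.6372, -0.1533, 0.1578]
eef_rot: [3.132, 0.001, 1.518]
contact_force: [0.0, -0.2, -1.1]
grip_width: 0.0853
finger_force: 0.0
```

```bash
python3 plan.py 0.416 0.170 0.12 1.95
```

```text
t 10.675 pos [ 0.6372 -0.1533  0.1578] rpy [3.132e+00 1.000e-03 1.518e+00] grip 0.0853 0.0 F [ 0.04 -0.18 -1.08]
turn first [ 0.009  0.003 -0.432] then shift mm [382.2 -85.8  37.8]
```

Emit:
step_arm:
  commands:
    - [[0,0,0],[0,0,-0.144]]
    - [[0,0,0],[0,0,-0.144]]
    - [[0,0,0],[0,0,-0.144]]
    - [[25,-6,0],[0,0,0]]
    - [[40,-9,0],[0,0,0]]
    - [[40,-9,0],[0,0,0]]
    - [[40,-9,0],[0,0,0]]
    - [[40,-9,0],[0,0,0]]
    - [[40,-9,0],[0,0,0]]
    - [[40,-9,0],[0,0,0]]
    - [[40,-9,0],[0,0,0]]
    - [[40,-9,10],[0,0,0]]
    - [[25,-6,15],[0,0,0]]
    - [[12,-2,12],[0,0,0]]
    - [[0,0,0],[0,0,0]]
    - [[0,0,0],[0,0,0]]

```text
t: 12.68
tool_pos: [0.4132, 0.17, 0.1155]
eef_rot: [3.141, 0.001, 1.949]
contact_force: [-0.6, -0.2, 0.5]
grip_width: 0.0854
finger_force: 0.0
```

```bash
python3 plan.py 0.416 0.170 0.024 1.95; python3 -c "
from rig import *;import cv2
c=read_camera('wrist');cv2.imwrite('pics/w3.png',c['frame'][:,:,::-1])
c=read_camera('top');cv2.imwrite('pics/t3.png',cv2.resize(c['frame'][100:300,160:480,::-1],(800,500)))"
```

```text
t 12.675 pos [0.4132 0.17   0.1155] rpy [3.141e+00 1.000e-03 1.949e+00] grip 0.0854 0.0 F [-0.56 -0.2   0.52]
turn first [ 0.     0.001 -0.001] then shift mm [-1.   2.6 91.5]
```

View pics/w3.png

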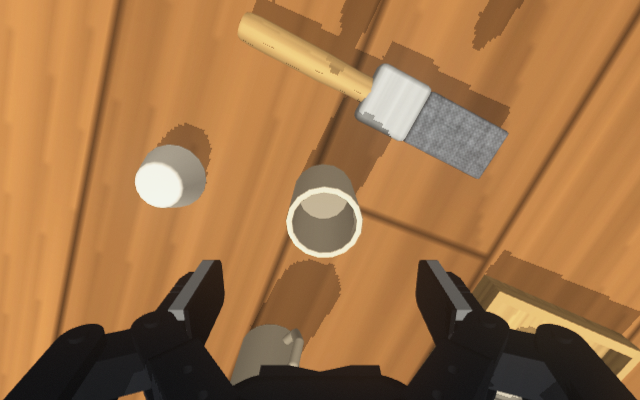

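View pics/t3.png

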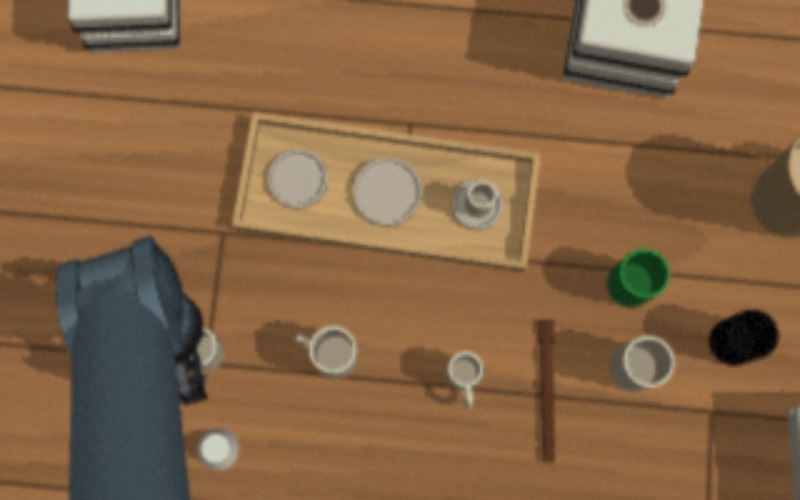

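The small beaker stands upright in its dish: rim at (481,193), dish at (477,203) in the crop. The medium beaker's rim is at (324,222) in the wrist view, centred between the fingers, and the brush, lump and mug are clear. Descend and grip.

Emit:
step_arm:
  commands:
    - [[0,2,26],[0,0,0]]
    - [[-1,0,26],[0,0,0]]
    - [[0,0,22],[0,0,0]]
    - [[0,0,12],[0,0,0]]
    - [[0,0,4],[0,0,0]]
    - [[0,0,0],[0,0,0]]
    - [[0,0,0],[0,0,0]]

```text
t: 13.65
tool_pos: [0.4152, 0.1712, 0.026]
eef_rot: [3.14, -0.0, 1.951]
contact_force: [0.7, -0.2, -0.8]
grip_width: 0.0855
finger_force: 0.0
```

Emit:
step_arm:
  commands:
    - [[0,0,0],[0,0,0]]
    - [[0,0,0],[0,0,0]]
    - [[0,0,0],[0,0,0]]
    - [[0,0,0],[0,0,0]]
    - [[0,0,0],[0,0,0]]
    - [[0,0,0],[0,0,0]]
    - [[0,0,0],[0,0,0]]
    - [[0,0,0],[0,0,0]]
  jaw: -1
  force: 25

```text
t: 14.65
tool_pos: [0.4149, 0.1712, 0.0258]
eef_rot: [3.141, -0.0, 1.951]
contact_force: [-1.3, -0.6, 6.3]
grip_width: 0.0485
finger_force: 25.7
```

Emit:
step_arm:
  commands:
    - [[0,0,-10],[0,0,0]]
    - [[0,0,-25],[0,0,0]]
    - [[0,0,-30],[0,0,0]]
    - [[0,0,-30],[0,0,0]]
    - [[0,0,-25],[0,0,0]]
    - [[0,0,0],[0,0,0.144]]
    - [[0,0,0],[0,0,0.144]]
    - [[0,0,0],[0,0,0.144]]
    - [[0,0,0],[0,0,0]]

```text
t: 15.78
tool_pos: [0.414, 0.1706, 0.1452]
eef_rot: [-3.141, 0.0, 1.52]
contact_force: [-0.5, -0.1, -0.8]
grip_width: 0.0483
finger_force: 26.3
```

```bash
python3 plan.py 0.646 0.080 0.144 1.52
```

```text
t 15.775 pos [0.414  0.1706 0.1452] rpy [-3.141  0.     1.52 ] grip 0.0483 26.256328839808702 F [-0.55 -0.09 -0.77]
turn first [-0.001  0.     0.   ] then shift mm [-78.7 236.3   1.2]
```

Emit:
step_arm:
  commands:
    - [[-7,20,0],[0,0,0]]
    - [[-11,34,0],[0,0,0]]
    - [[-12,36,0],[0,0,0]]
    - [[-12,36,0],[0,0,0]]
    - [[-12,36,0],[0,0,0]]
    - [[-11,34,0],[0,0,0]]
    - [[-8,24,0],[0,0,0]]
    - [[-4,12,0],[0,0,0]]
    - [[-2,4,0],[0,0,0]]
    - [[0,0,0],[0,0,0]]
    - [[0,0,0],[0,0,0]]

```text
t: 17.15
tool_pos: [0.6451, 0.0806, 0.1451]
eef_rot: [-3.141, -0.001, 1.52]
contact_force: [0.3, -1.8, -0.8]
grip_width: 0.0482
finger_force: 26.3
```

```bash
python3 plan.py 0.646 0.080 0.039 1.52; python3 -c "
from rig import *;import cv2
c=read_camera('wrist');cv2.imwrite('pics/w4.png',c['frame'][:,:,::-1])"
```

```text
t 17.15 pos [0.6451 0.0806 0.1451] rpy [-3.141e+00 -1.000e-03  1.520e+00] grip 0.0482 26.290115118026733 F [ 0.25 -1.76 -0.76]
turn first [-0.001 -0.001  0.   ] then shift mm [ -0.5   0.9 106.1]
```

View pics/w4.png

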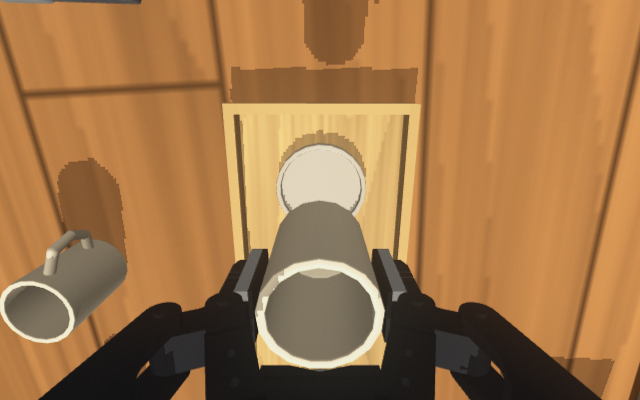

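The medium beaker hangs upright with its rim at (320,314), lined up with its dish at (321,187). Lower it.

Emit:
step_arm:
  commands:
    - [[0,0,20],[0,0,0]]
    - [[0,1,30],[0,0,0]]
    - [[0,0,25],[0,0,0]]
    - [[0,0,15],[0,0,0]]
    - [[0,0,8],[0,0,0]]
    - [[0,0,4],[0,0,0]]
    - [[0,0,2],[0,0,0]]
    - [[0,0,1],[0,0,0]]
    - [[0,0,0],[0,0,0]]
    - [[0,0,0],[0,0,0]]

```text
t: 18.45
tool_pos: [0.6473, 0.0797, 0.0407]
eef_rot: [3.141, -0.0, 1.519]
contact_force: [0.6, 0.2, -1.2]
grip_width: 0.0483
finger_force: 26.3
```

Emit:
step_arm:
  commands:
    - [[0,-1,1.5],[0,0,0]]
    - [[0,0,1],[0,0,0]]
    - [[0,0,0],[0,0,0]]
    - [[0,0,0],[0,0,0]]

```text
t: 18.95
tool_pos: [0.6463, 0.0798, 0.039]
eef_rot: [3.141, -0.001, 1.519]
contact_force: [-2.3, -0.3, 5.2]
grip_width: 0.0481
finger_force: 26.7
```

Emit:
step_arm:
  commands:
    - [[0,0,0],[0,0,0]]
    - [[0,0,0],[0,0,0]]
    - [[0,0,0],[0,0,0]]
    - [[0,0,0],[0,0,0]]
    - [[0,0,0],[0,0,0]]
    - [[0,0,0],[0,0,0]]
    - [[0,0,-10],[0,0,0]]
    - [[0,0,-30],[0,0,0]]
    - [[0,0,-40],[0,0,0]]
    - [[0,0,-40],[0,0,0]]
    - [[0,0,0],[0,0,0.15]]
    - [[0,0,0],[0,0,0.16]]
    - [[0,0,0],[0,0,0.16]]
    - [[0,0,0],[0,0,0.16]]
    - [[0,0,0],[0,0,0]]
  jaw: 1

```text
t: 20.82
tool_pos: [0.6462, 0.0798, 0.1584]
eef_rot: [3.141, -0.0, 0.891]
contact_force: [0.1, 0.9, -0.5]
grip_width: 0.0854
finger_force: 0.0
```

```bash
python3 plan.py 0.446 -0.359 0.14 0.89
```

```text
t 20.825 pos [0.6462 0.0798 0.1584] rpy [ 3.141 -0.     0.891] grip 0.0854 0.0 F [ 0.15  0.87 -0.53]
turn first [ 0.001 -0.     0.001] then shift mm [-467.   120.6   18.4]
```

Emit:
step_arm:
  commands:
    - [[-20,5,0],[0,0,0]]
    - [[-38,10,0],[0,0,0]]
    - [[-40,10,0],[0,0,0]]
    - [[-40,10,0],[0,0,0]]
    - [[-40,10,0],[0,0,0]]
    - [[-40,10,0],[0,0,0]]
    - [[-40,10,0],[0,0,0]]
    - [[-40,11,0],[0,0,0]]
    - [[-40,11,0],[0,0,0]]
    - [[-40,11,0],[0,0,0]]
    - [[-40,10,0],[0,0,0]]
    - [[-30,8,5],[0,0,0]]
    - [[-15,4,10],[0,0,0]]
    - [[-4,1,3],[0,0,0]]
    - [[0,0,0],[0,0,0]]
    - [[0,0,0],[0,0,0]]

```text
t: 22.82
tool_pos: [0.4463, -0.3582, 0.14]
eef_rot: [3.141, -0.001, 0.891]
contact_force: [0.1, -0.1, 0.3]
grip_width: 0.0858
finger_force: 0.0
```

```bash
python3 plan.py 0.446 -0.359 0.038 0.89; python3 -c "
from rig import *;import cv2
c=read_camera('wrist');cv2.imwrite('pics/w5.png',c['frame'][:,:,::-1])"
```

```text
t 22.825 pos [ 0.4463 -0.3582  0.14  ] rpy [ 3.141e+00 -1.000e-03  8.910e-01] grip 0.0858 0.0 F [ 0.1  -0.12  0.25]
turn first [ 0.    -0.001  0.001] then shift mm [ -0.8   0.3 102. ]
```

View pics/w5.png

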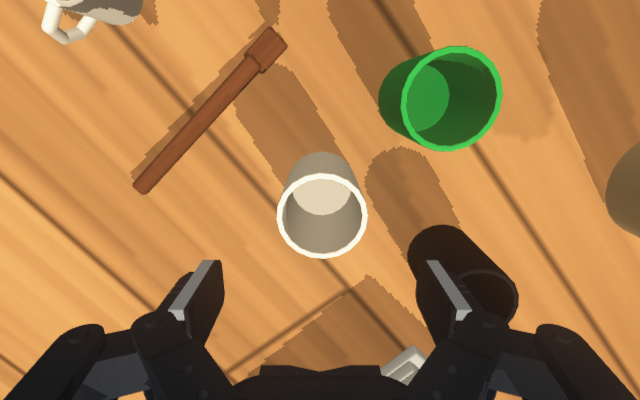

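The large beaker (white) has its rim at (322,216), centred. The black cup at (465,285) is near the right finger, so I check the clearance.

Run:
```python
from h import *
c=np.load("top0.npz"); W=world(c)
m=(c["frame"].max(-1)<50); m[:215]=0; m[260:]=0; m[:,:440]=0; m[:,475:]=0
p=W[m]; p=p[p[:,2]>.01]
y=.89; ax=np.array([np.cos(y),np.sin(y)]); ay=np.array([np.sin(y),-np.cos(y)])
q=p[p[:,2]>np.nanmax(p[:,2])-.01]; print(len(p),np.nanmax(p[:,2]),cv2.minEnclosingCircle(q[:,:2].astype(np.float32)))
d=p[:,:2]-[.446,-.359]; print("toolx",(d@ax).min(),(d@ax).max(),"tooly",(d@ay).min(),(d@ay).max())
s=np.abs(d@ax)<.02; print("near-finger-strip min tooly",(d@ay)[s].min() if s.any() else None)
```

```text
351 0.08355854503517635 ((0.49057093262672424, -0.4793336093425751), 0.02964811585843563)
toolx -0.09364782307163246 -0.03676862286171053 tooly 0.08059111541187411 0.13916915318864892
near-finger-strip min tooly None
```

It is clear: the nearest point is over 80 mm away along the closing axis. Descend and grip.

Emit:
step_arm:
  commands:
    - [[0,0,26],[0,0,0]]
    - [[-1,0,26],[0,0,0]]
    - [[0,0,26],[0,0,0]]
    - [[0,0,16],[0,0,0]]
    - [[0,0,6],[0,0,0]]
    - [[0,0,2],[0,0,0]]
    - [[0,0,0],[0,0,0]]

```text
t: 23.75
tool_pos: [0.4456, -0.3604, 0.0385]
eef_rot: [3.14, -0.0, 0.889]
contact_force: [-0.5, 0.9, 0.2]
grip_width: 0.0853
finger_force: 0.0
```

Emit:
step_arm:
  commands:
    - [[0,0,0],[0,0,0]]
    - [[0,0,0],[0,0,0]]
    - [[0,0,0],[0,0,0]]
    - [[0,0,0],[0,0,0]]
    - [[0,0,0],[0,0,0]]
    - [[0,0,0],[0,0,0]]
    - [[0,0,0],[0,0,0]]
    - [[0,0,0],[0,0,0]]
  jaw: -1
  force: 30

```text
t: 24.75
tool_pos: [0.4457, -0.3604, 0.0387]
eef_rot: [3.14, -0.0, 0.889]
contact_force: [-0.1, -0.1, 6.1]
grip_width: 0.0609
finger_force: 32.3
```

Emit:
step_arm:
  commands:
    - [[0,0,-10],[0,0,0]]
    - [[0,0,-25],[0,0,0]]
    - [[0,0,-30],[0,0,0]]
    - [[0,0,-35],[0,0,0]]
    - [[0,0,-35],[0,0,0]]
    - [[0,0,-25],[0,0,0]]
    - [[0,0,0],[0,0,-0.157]]
    - [[0,0,0],[0,0,-0.157]]
    - [[0,0,0],[0,0,-0.157]]
    - [[0,0,0],[0,0,-0.157]]
    - [[0,0,0],[0,0,0]]

```text
t: 26.12
tool_pos: [0.4443, -0.3595, 0.1973]
eef_rot: [-3.141, -0.001, 1.515]
contact_force: [-0.3, -0.4, -2.1]
grip_width: 0.0605
finger_force: 33.1
```

```bash
python3 plan.py 0.640 -0.037 0.199 1.52
```

```text
t 26.125 pos [ 0.4443 -0.3595  0.1973] rpy [-3.141e+00 -1.000e-03  1.515e+00] grip 0.0605 33.14190275967121 F [-0.28 -0.4  -2.14]
turn first [-0.001 -0.001 -0.005] then shift mm [332.  179.1  -1.7]
```

Emit:
step_arm:
  commands:
    - [[18,10,0],[0,0,-0.005]]
    - [[30,16,0],[0,0,0]]
    - [[34,18,0],[0,0,0]]
    - [[34,18,0],[0,0,0]]
    - [[34,19,0],[0,0,0]]
    - [[34,19,0],[0,0,0]]
    - [[34,19,0],[0,0,0]]
    - [[34,18,0],[0,0,0]]
    - [[34,18,0],[0,0,0]]
    - [[26,14,0],[0,0,0]]
    - [[14,7,0],[0,0,0]]
    - [[6,3,0],[0,0,0]]
    - [[0,0,0],[0,0,0]]
    - [[0,0,0],[0,0,0]]

```text
t: 27.88
tool_pos: [0.6395, -0.0392, 0.1979]
eef_rot: [-3.141, 0.001, 1.519]
contact_force: [-0.0, 0.1, -2.6]
grip_width: 0.0603
finger_force: 33.1
```

```bash
python3 plan.py 0.640 -0.037 0.0517 1.52; python3 -c "
from rig import *;import cv2
c=read_camera('wrist');cv2.imwrite('pics/w6.png',c['frame'][:,:,::-1])"
```

```text
t 27.875 pos [ 0.6395 -0.0392  0.1979] rpy [-3.141e+00  1.000e-03  1.519e+00] grip 0.0603 33.14467046409845 F [-0.05  0.1  -2.59]
turn first [-0.     0.001 -0.001] then shift mm [  2.2   0.4 146.2]
```

View pics/w6.png

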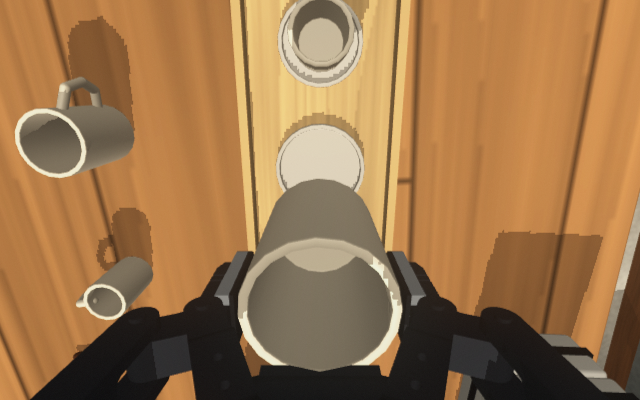

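The large beaker hangs upright with its rim at (320,305), lined up with the large dish at (320,165). The medium beaker stands in its dish at (320,38). Lower it.

Emit:
step_arm:
  commands:
    - [[1,0,20],[0,0,0]]
    - [[1,0,30],[0,0,0]]
    - [[0,0,30],[0,0,0]]
    - [[0,0,28],[0,0,0]]
    - [[0,0,18],[0,0,0]]
    - [[0,0,9],[0,0,0]]
    - [[0,0,4],[0,0,0]]
    - [[0,0,3],[0,0,0]]
    - [[0,0,0],[0,0,0]]
    - [[0,0,0],[0,0,0]]

```text
t: 29.18
tool_pos: [0.6408, -0.0351, 0.0565]
eef_rot: [3.14, -0.0, 1.522]
contact_force: [-1.3, 0.4, -1.8]
grip_width: 0.0602
finger_force: 33.1
```

Emit:
step_arm:
  commands:
    - [[-1,0,2],[0,0,0]]
    - [[0,0,1.5],[0,0,0]]
    - [[0,0,1],[0,0,0]]
    - [[0,0,0.5],[0,0,0]]
    - [[0,0,0],[0,0,0]]
    - [[0,0,0],[0,0,0]]

```text
t: 29.92
tool_pos: [0.6402, -0.0362, 0.0517]
eef_rot: [-3.141, -0.0, 1.522]
contact_force: [-3.0, 1.1, 5.0]
grip_width: 0.0604
finger_force: 33.6
```

Seated. Open, rise and back away so the cameras have a clear view.

Emit:
step_arm:
  commands:
    - [[0,0,0],[0,0,0]]
    - [[0,0,0],[0,0,0]]
    - [[0,0,0],[0,0,0]]
    - [[0,0,0],[0,0,0]]
    - [[0,0,0],[0,0,0]]
    - [[0,0,0],[0,0,0]]
    - [[0,0,-10],[0,0,0]]
    - [[0,0,-30],[0,0,0]]
    - [[0,0,-40],[0,0,0]]
    - [[0,0,-40],[0,0,0]]
    - [[0,0,-30],[0,0,0]]
    - [[20,-35,0],[0,0,0]]
    - [[20,-35,0],[0,0,0]]
    - [[40,-35,0],[0,0,0]]
    - [[50,0,0],[0,0,0]]
    - [[50,0,0],[0,0,0]]
    - [[50,0,0],[0,0,0]]
    - [[50,0,0],[0,0,0]]
    - [[0,0,0],[0,0,0]]
    - [[0,0,0],[0,0,0]]
  jaw: 1

```text
t: 32.42
tool_pos: [0.5492, 0.2481, 0.2012]
eef_rot: [3.141, 0.001, 1.522]
contact_force: [-0.2, -0.5, 0.3]
grip_width: 0.0853
finger_force: 0.0
```

Run:
```python
from rig import *
from h import *
c=read_camera("top"); W=world(c); hsv=cv2.cvtColor(c["frame"],cv2.COLOR_RGB2HSV)
cv2.imwrite('pics/t7.png',cv2.resize(c['frame'][120:300,160:480,::-1],(800,450)))
m=(hsv[...,1]<90)
for k,x,y,h in (("S",.633,-.152,.065),("M",.645,.078,.079),("L",.639,-.037,.093),("mugB",.426,.008,.075),("mugL",.416,-.150,.058)):
    s=m&(np.hypot(W[...,0]-x,W[...,1]-y)<.05)&(abs(W[...,2]-h)<.008)
    q=W[s]; cen,r=cv2.minEnclosingCircle(q[:,:2].astype(np.float32))
    print(k,np.round(cen,4),"off mm",(np.hypot(cen[0]-x,cen[1]-y)*1e3).round(1),"d",round(2*r,4),"ztop",np.percentile(q[:,2],[5,50,95]).round(4),len(q))
print(sense()["t"],sense()["contact_force"])
```

```text
S [ 0.6329 -0.1526] off mm 0.6 d 0.0372 ztop [0.0577 0.0628 0.0678] 55
M [0.6456 0.0782] off mm 0.6 d 0.0488 ztop [0.0732 0.0775 0.0811] 70
L [ 0.6394 -0.0353] off mm 1.8 d 0.0609 ztop [0.0861 0.0912 0.0956] 101
mugB [0.426  0.0086] off mm 0.6 d 0.0561 ztop [0.0686 0.0734 0.0775] 84
mugL [ 0.4112 -0.1506] off mm 4.8 d 0.0568 ztop [0.0512 0.0556 0.0609] 67
32.475 [ 0.03134658 -0.09381113 -0.06448443]
```

View pics/t7.png

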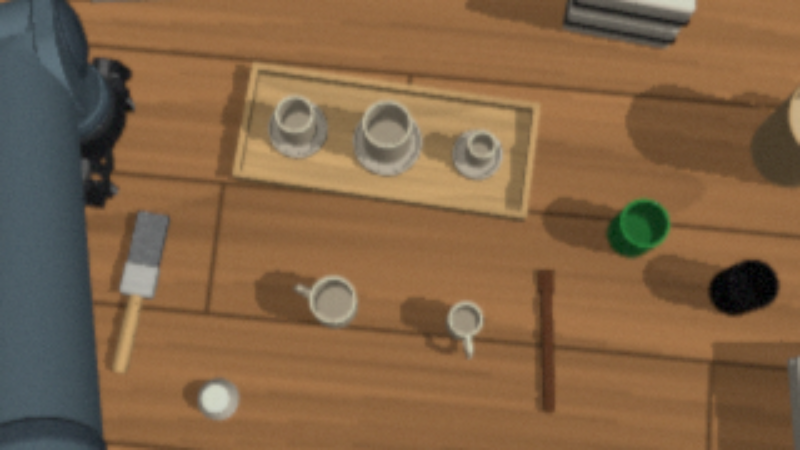

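All three beakers stand upright in their dishes, within 2 mm of centre, at crop pixels (296,125), (386,137) and (477,152). The mugs have not moved; the little mug's 4.8 mm offset comes from its handle falling inside the fitted circle. Hand in.

```bash
python3 -c "
from rig import *
print(job_done())"
```

```text
the job is handed in; nothing more can be done
None
```

The job is handed in (the rig returned no verdict): by the last top-camera check, each beaker stands upright in the dish of its size, within 2 mm of its centre, and both mugs are where they were.

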